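# Slide the label plate out over the end of the loading ledge

## Robot

A 6-joint arm with a two-finger parallel gripper is mounted at the origin on a cart in front of the work surface, level with it; the furniture and walls round the work are solid. World frame = base frame: x ahead of the robot, y to its left, z up, the work surface at z = 0. Lengths are in m, angles in rad, forces in N, time in s.
With the tool pointing down it reaches from about 0.325 to 0.9 m from the base axis. Payload 3.5 kg.
Tool frame: the origin (TCP) lies at the very end of the fingers, on their centre line; the grasp point (between the pads) lies 19 mm behind it; z points along the fingers, x is the direction in which the jaws open and shut, and the axes are right-handed (so a half turn about z gives the same grasp; the last joint's range is limited). The gripper opens to 85 mm and grips with 20 to 120 N. Pads are 22 mm wide; open, the fingers measure 114 mm over their backs; the gripper's body (76 mm by 85 mm) begins 54 mm behind the grasp point. The pads swing forward as they close: fully open they stand 13 mm farther back than shut.
Start: joints at [1.135, 0.276, -0.026, 1.268, 0, 1.467], TCP at [0.204, 0.591, 0.231] pointing down, gripper open.
Joint ranges: [-3.12, 3.12], [-0.85, 1.88], [-1.08, 1.24], [-1.95, 2.15], [-1.57, 1.53], [-3.14, 3.14]. Speed limits (rad/s): [2.57, 2.57, 3.14, 3.14, 3.14, 3.14].

## Interface

Orientations are given as a unit quaternion [x, y, z, w].
In Python, from plant import env gives the robot as it stands.
- The arm moves only by the tool servo_tool, never from a script. Its argument "motion" is one flat list of numbers, 5 for each row, row after row: the closure, from 0 (fully open) to 1 (shut), then the shift along the tool's x, y, z in units of 5 cm (1.0 is 5 cm), then the turn about the tool's z in units of 0.08 rad (1.0 is 0.08 rad). A call has 1 to 10 rows; each row shifts and turns the commanded pose from where the row before left it, along the tool's axes as they then stand; what a row does not reach is not made up. A row lasts 1/10 s, in which the tool goes at most 50 mm and 8.59 degrees, less where a joint would pass 70% of its speed; a pose out of reach is approached as far as the arm can. A call with a number of a shift or a turn outside -1 to 1 is refused whole. A call with a gripper value outside its range is refused whole. The fingers move at their own pace and stop on an object; "squeeze" is the grip in N (left out, the last holds). Time passes only in rows, so rows that do not move let the fingers close. It gives the time, the measured TCP pose, the force and the opening at its end, in the units of the state.
- env.sense(): the state, without advancing time (a new reading comes with each control period).
- env.snapshot(name): name is "scene" or "top"; returns (picture, depth): 480x640x3 uint8, red, green, blue; 480x640 float32, m along the optical axis (not along the pixel's ray), 0 where there is no reading.
- env.get_calibration(name): a dict with "fovy" (degrees; the focal length in pixels is half the picture's height over the tangent of half this angle, whatever the lens; pixels are square), "cx", "cy" (the principal point, pixels), "rvec" (rotation vector, rad) and "tvec" (3), from world to camera coordinates, as OpenCV has them. Camera axes: x right, y down, z forward; pixel columns grow to the right and rows downward; lengths in m; the calibration is good to about 2 mm. A picture is of the moment at which its call begins. get_calibration takes no time and is no camera call.
- env.finish_job(): hands the job in, once; it reports no verdict.
The state is a dict: "clock": time; "joint_positions": joint angles; "qd": joint speeds; "effort": joint torques, N m; "eef_pos": TCP position; "tool_rot": TCP orientation; "force": force on the tool from outside, world axes, zero at the start; "wrist_torque": the same for the moment, N m; "grip_width": finger opening in m.
Only numpy, scipy, OpenCV 4.12 (cv2) and the standard library are available. Lean on these libraries where they do the work, as an engineer would, in place of code of your own. Each camera call takes 0.05 s, during which the arm holds its last target.

## Task

The flat metal label plate on the raised ledge must stick out so that the next person can take it by its edge. First push the swing-arm stop at the right-hand end of the ledge fully aside, to a right angle or beyond, without shifting the plate; then push the plate along the ledge to the right until about a third of its length (40 mm) overhangs that end, and leave it lying flat and straight along the fence. Only push with the fingers: pick nothing up, do not tip the plate, and leave the other things on the table where they are.

Things in the scene. Friction and masses are not known exactly. Their poses are not given: they have to be found in the camera images.
- ledge: Fixed raised ledge: flat grey board 260 (its y) x 100 (its x), top face 45 mm above the table, on two feet, with a low aluminium guide fence along its rear (+x) side: 8 thick, inner face at x = +42, standing 12 above the board. Front (-x) side and left (+y) end are open; the right (-y) end carries the swing stop. Origin: centre of the underside, on the table; x points away from the robot, y along the ledge to the left. Its place and yaw vary.
- ledge_end (a point): Middle of the top edge of the ledge's right-hand end: (0, -130, 45) in the ledge frame, over which the plate shall overhang.
- stop_pivot (a point): On the vertical hinge axis of the swing stop, at (66, -138, 53) in the ledge frame, just behind the fence.
- stop_pin (a point): Centre of the top of the black upright pin on the free end of the swing stop: 12 mm diameter, 105 mm from the hinge axis, top 96 mm above the table, free for 37 mm below that (the steel bar under it, 10 wide and 10 high, spans 48 to 58 mm above the table, from the pivot to 8 mm beyond the pin).
- stop_arm (a joint): Swing stop angle, rad. 0: bar lies across the ledge's end, pointing to the ledge's -x (towards the robot). Grows as the pin swings away from the ledge, outward to the right and then to the rear (counter-clockwise from above); 1.57: bar points to the ledge's -y; mechanical stop at 1.75. Light friction (about 1 N at the pin); it stays where left. Starts between 0 and 0.3.
- plate: Loose flat aluminium plate, 120 long (its y) x 75 wide (its x) x 6 thick, 0.1 to 0.2 kg, with a blank paper label field near its right end, lying on the ledge, its length roughly along the ledge and a few mm off the fence. Origin: centre of the underside; z up, y along its length to the left.
- plate_lead (a point): Middle of the lower edge of the plate's right-hand end, (0, -60, 0) in the plate frame: the end that shall overhang.
- cartridge_a: Bystander: white test cartridge with round cap, 62 x 47 x 21 high, standing on the table behind the ledge (mm). Origin: centre of its underside.
- cartridge_b: Bystander: another such cartridge beside it, 62 x 47 x 21 high (mm). Origin: centre of its underside.
- pouch: Bystander: long flat swab pouch, 26 x 185 x 10 high, on the table in front of the ledge (mm). Origin: centre of its underside.
- bottle: Bystander: small dropper bottle, 27 across, 84 high, on the table to the left of the ledge (mm). Origin: centre of its underside.
- carton: Bystander: small flat carton, 60 x 96 x 28 high, on the table at the left (mm). Origin: centre of its underside.

How it is judged:
By the outcome, as a careful person would: the job done as asked, in the order asked, and still so for the second after the job is handed in, with the robot touching nothing.
It also fails if it takes over 56 s, if anything falls off the work surface, if the arm or the gripper's body presses on something with over 40 N, if the wrist force passes 120 N, or if a joint passes its speed limit or range.

## Working session

There is one attempt and no reset: what is moved stays moved. The work goes in short steps, Python scripts to look and compute and a tool call to move; the robot and the scene stay as the last step left them, time stands still between calls to the robot, and variables do not carry over. Pictures are saved under pics/ and viewed, and the job is handed in when it is done.

Besides the shell and the picture viewer there is one more tool, called after "Emit:" by a JSON object that holds its "name" and its "arguments". servo_tool: Moves the arm, as the interface text tells. Shifts and turns lie within -1 to 1; 1 stands for 5 cm of shift or 0.08 rad of turn. Its arguments: {"type":"object","properties":{"motion":{"type":"array"},"squeeze":{"type":"number"}},"required":["motion"]}

```bash
mkdir -p pics; ls
cat > h.py <<'E'
import numpy as np, cv2
from plant import env
def snap(name,fn):
    im,d=env.snapshot(name); cv2.imwrite('pics/'+fn+'.png',im[:,:,::-1]); np.save('pics/'+fn+'.npy',d); return im,d
def cam(name):
    c=env.get_calibration(name); f=240/np.tan(np.radians(c['fovy'])/2)
    R,_=cv2.Rodrigues(np.array(c['rvec'],float)); return f,c['cx'],c['cy'],R,np.array(c['tvec'],float).ravel()
def atz(name,u,v,z):
    f,cx,cy,R,t=cam(name); r=R.T@np.array([(u-cx)/f,(v-cy)/f,1]); o=-R.T@t
    return o+r*(z-o[2])/r[2]
def proj(name,p):
    f,cx,cy,R,t=cam(name); q=R@np.array(p)+t; return np.array([f*q[0]/q[2]+cx,f*q[1]/q[2]+cy])
def cloud(name,d):
    f,cx,cy,R,t=cam(name); v,u=np.mgrid[:480,:640]
    P=np.stack([(u-cx)/f*d,(v-cy)/f*d,d],-1); return (P-t)@R
E
python3 - <<'E'
from h import *
for n in('scene','top'):
    snap(n,n+'0'); print(env.get_calibration(n))
print(env.sense())
E
```

```text
pics
{'fovy': 42.986440361605304, 'cx': 308.92362053301423, 'cy': 237.91792272695022, 'rvec': array([ 0.56827596, -2.41766684,  1.46653988]), 'tvec': array([0.57615282, 0.08950315, 1.34431597])}
{'fovy': 56.67619592665263, 'cx': 317.7482011009628, 'cy': 243.3154214180954, 'rvec': array([ 2.15754225, -2.18387148,  0.05562657]), 'tvec': array([0.22908447, 0.52019838, 1.13267567])}
{'clock': 0.1, 'joint_positions': array([ 1.13461142e+00,  2.77074577e-01, -2.77289774e-02,  1.26797600e+00,
       -1.15784486e-05,  1.46740105e+00]), 'qd': array([-4.75691773e-04, -5.14113395e-04,  1.71052820e-03,  7.04884248e-05,
       -2.81318542e-04, -5.62220828e-04]), 'effort': array([ 7.45595116e-05, -4.46707428e+01,  2.96129090e+01,  8.41614150e-03,
       -9.88187912e-05, -6.47113723e-06]), 'eef_pos': array([0.20389312, 0.59007883, 0.2302675 ]), 'tool_rot': array([ 8.14456737e-01,  5.80223440e-01, -8.59841019e-04,  4.93964673e-04]), 'force': array([0.48784348, 0.50513094, 0.40599861]), 'wrist_torque': array([-0.00900495, -0.00192174,  0.02947435]), 'grip_width': 0.08540965793530877}
```

View pics/top0.png

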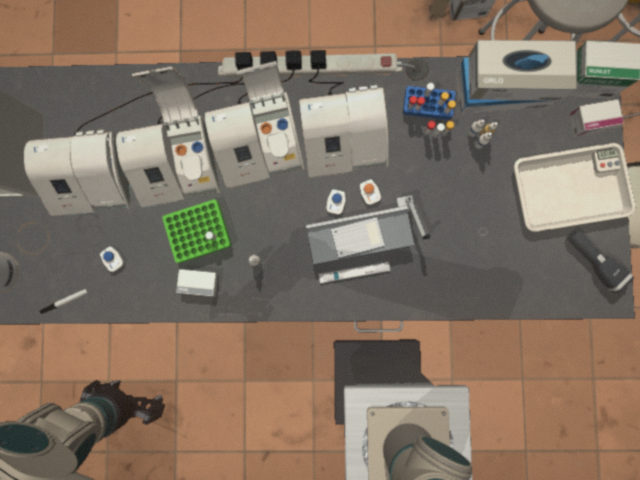

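View pics/scene0.png

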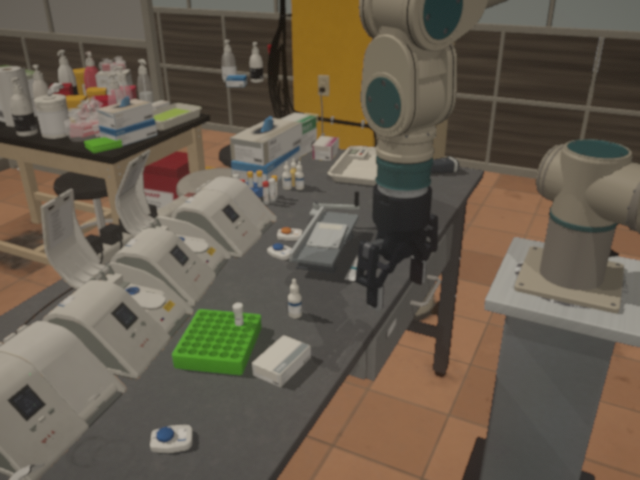

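Run:
```python
from h import *
im=cv2.imread('pics/top0.png'); c=im[180:300,290:450]; cv2.imwrite('pics/top0c.png',cv2.resize(c,None,fx=5,fy=5,interpolation=cv2.INTER_CUBIC))
im=cv2.imread('pics/scene0.png'); c=im[180:290,250:400]; cv2.imwrite('pics/scene0c.png',cv2.resize(c,None,fx=5,fy=5,interpolation=cv2.INTER_CUBIC))
d=np.load('pics/top0.npy');P=cloud('top',d)
for u,v in[(430,270),(250,230),(330,245),(360,238),(400,240),(280,300)]: print(u,v,d[v,u],P[v,u])
```

```text
430 270 1.1629354 [ 0.45071642 -0.06937457  0.0023297 ]
250 230 1.1835204 [0.56240499 0.40308733 0.0016868 ]
330 245 1.1291324 [0.51634137 0.19110557 0.04758046]
360 238 1.1232163 [0.5326855  0.11520367 0.05291605]
400 240 1.1282318 [0.52693285 0.01354335 0.04497343]
280 300 1.1686572 [0.376644   0.32411692 0.00051019]
```

View pics/top0c.png

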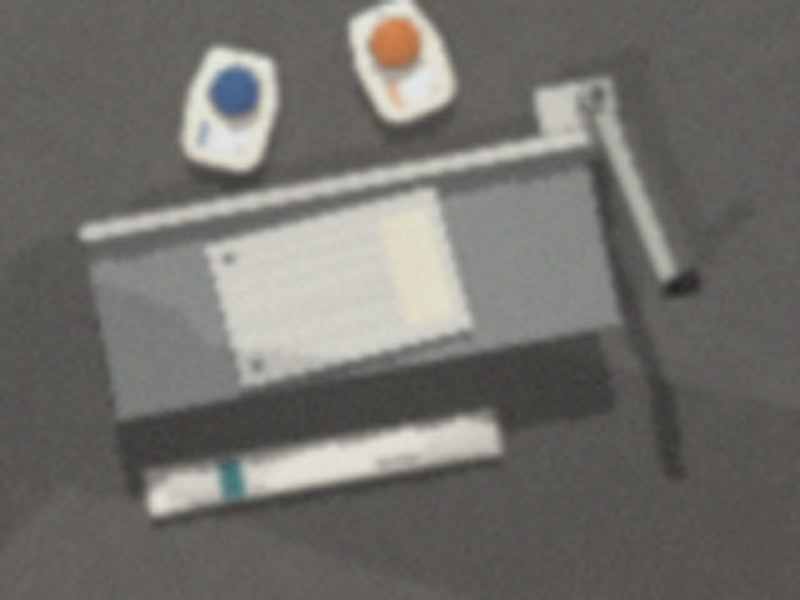

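View pics/scene0c.png

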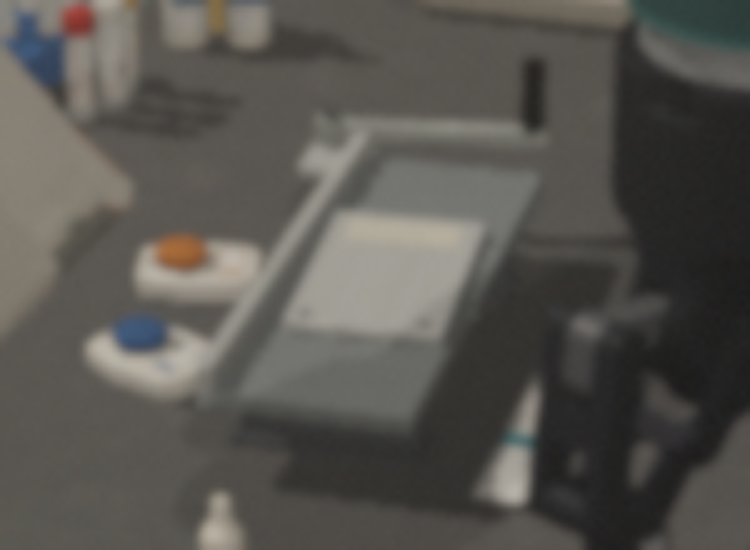

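```bash
cat >> h.py <<'E'
def cp(x,y,z,o=(290,180),s=5,n='top'): return atz(n,(x+.5)/s-.5+o[0],(y+.5)/s-.5+o[1],z)
E
python3 - <<'E'
from h import *
pts=dict(FL=(118,420,.045),FR=(618,325,.045),RR=(592,172,.045),fL=(80,228,.057),fR=(588,135,.057),fiL=(84,240,.057),fiR=(590,148,.057),pRL=(207,245,.051),pRR=(435,190,.051),pFR=(472,331,.051),pFL=(243,385,.051),piv=(595,98,.058),pin=(685,278,.096),bar=(672,280,.058))
W={k:cp(*v) for k,v in pts.items()}
for k,v in W.items(): print(k,v.round(4))
f,cx,cy,R,t=cam('top'); print('cam',-R.T@t)
d=np.load('pics/top0.npy');P=cloud('top',d)
# board mask by height
m=(P[...,2]>.038)&(P[...,2]<.049)&(abs(P[...,0]-.53)<.12)&(P[...,1]<.26)&(P[...,1]>-.03)
m=cv2.morphologyEx(m.astype(np.uint8),cv2.MORPH_OPEN,np.ones((3,3)))
print(m.sum(), np.median(P[m>0][:,2]))
q=P[m>0]; print('yaw via front edge', np.degrees(np.arctan2(*( (W['FL']-W['FR'])[:2]*[-1,1]))))
for a,b in(('FR','FL'),('fR','fL'),('fiR','fiL'),('pRR','pRL'),('pFR','pFL')):
    e=W[b]-W[a]; print(a,b,'len',np.hypot(*e[:2]).round(4),'yaw',np.degrees(np.arctan2(-e[0],e[1])).round(2))
for a,b in(('pRR','pFR'),('pRL','pFL'),('RR','FR'),('piv','pin')):
    e=W[a]-W[b]; print(a,b,'len',np.hypot(*e[:2]).round(4),'yaw',np.degrees(np.arctan2(e[1],e[0])).round(2))
E
```

```text
FL [0.4698 0.2343 0.045 ]
FR [ 0.5148 -0.0194  0.045 ]
RR [ 0.5931 -0.0084  0.045 ]
fL [0.5666 0.2521 0.057 ]
fR [ 0.6102 -0.0047  0.057 ]
fiL [0.5605 0.2502 0.057 ]
fiR [ 0.6036 -0.0056  0.057 ]
pRL [0.5578 0.188  0.051 ]
pRR [0.5842 0.0721 0.051 ]
pFR [0.5123 0.055  0.051 ]
pFL [0.4865 0.1708 0.051 ]
piv [ 0.6288 -0.0086  0.058 ]
pin [ 0.5336 -0.0426  0.096 ]
bar [ 0.5361 -0.0445  0.058 ]
cam [0.43511279 0.19475132 1.17421847]
1605 0.04598544069016702
yaw via front edge 10.064996198917868
FR FL len 0.2577 yaw 10.06
fR fL len 0.2605 yaw 9.63
fiR fiL len 0.2593 yaw 9.56
pRR pRL len 0.1189 yaw 12.84
pFR pFL len 0.1186 yaw 12.57
pRR pFR len 0.0739 yaw 13.37
pRL pFL len 0.0733 yaw 13.57
RR FR len 0.079 yaw 8.03
piv pin len 0.1012 yaw 19.68
```

```bash
cat >> h.py <<'E'
def fit2(L,Wp):
    L=np.array(L,float);Wp=np.array(Wp,float);lc=L.mean(0);wc=Wp.mean(0)
    U,S,V=np.linalg.svd((L-lc).T@(Wp-wc)); Rr=(U@V).T
    return Rr,wc-Rr@lc
E
python3 - <<'E'
from h import *
L=[(-50,130),(-50,-130),(50,130),(50,-130),(42,130),(42,-130),(66,-138)]
Wp=[cp(*a)[:2]*1e3 for a in[(118,420,.045),(618,325,.045),(80,228,.057),(588,135,.057),(84,240,.057),(590,148,.057),(595,98,.058)]]
R,t=fit2(L,Wp); print(np.degrees(np.arctan2(R[1,0],R[0,0])),t)
for l,w in zip(L,Wp): print(l,(R.T@(w-t)).round(1))
for n,a in dict(pRL=(207,245,.051),pRR=(435,190,.051),pFR=(472,331,.051),pFL=(243,385,.051),pin=(685,278,.096)).items(): print(n,(R.T@(cp(*a)[:2]*1e3-t)).round(1))
E
```

```text
9.747662398267034 [540.44866123 115.56796727]
(-50, 130) [-49.6 129. ]
(-50, -130) [ -48.1 -128.7]
(50, 130) [ 48.9 130.2]
(50, -130) [  48.4 -130.4]
(42, 130) [ 42.6 129.3]
(42, -130) [  41.7 -130.1]
(66, -138) [  66.1 -137.3]
pRL [29.3 68.5]
pRR [ 35.8 -50.2]
pFR [-38.  -54.9]
pFL [-43.8  63.6]
pin [ -33.6 -154.7]
```

Emit:
{"name": "servo_tool", "arguments": {"motion": [1, -0.2, 0.2, 0, 0, 1, -0.47, 0.5, 0, 0, 1, -0.47, 0.5, 0, 0, 1, -0.47, 0.5, 0, 0, 1, -0.47, 0.5, 0, 0, 1, -0.47, 0.5, 0, 0, 1, -0.47, 0.5, 0, 0, 1, -0.47, 0.5, 0, 0, 1, -0.47, 0.5, 0, 0, 1, -0.47, 0.5, 0, 0], "squeeze": 40}}

```text
clock: 1.1
eef_pos: [0.3539, 0.3023, 0.2311]
tool_rot: [0.815, 0.58, -0.0, 0.0]
force: [0.2, 0.3, 0.4]
grip_width: -0.0002
```

Emit:
{"name": "servo_tool", "arguments": {"motion": [1, -0.47, 0.5, 0, 0, 1, -0.47, 0.5, 0, 0, 1, -0.47, 0.5, 0, 0, 1, -0.47, 0.5, 0, 0, 1, -0.47, 0.5, 0, 0, 1, -0.47, 0.5, 0, 0, 1, -0.47, 0.5, 0, 0, 1, -0.47, 0.5, 0, 0, 1, -0.47, 0.5, 0, 0, 1, -0.47, 0.5, 0, 0]}}

```text
clock: 2.1
eef_pos: [0.5129, -0.0011, 0.2311]
tool_rot: [0.815, 0.58, -0.0, -0.0]
force: [0.5, -0.3, 0.0]
grip_width: 0.0003
```

Emit:
{"name": "servo_tool", "arguments": {"motion": [1, 0, 0, 0.2, 1, 1, 0, 0, 0.2, 1, 1, 0, 0, 0.2, 1, 1, 0, 0, 0.2, 1, 1, 0, 0, 0.2, 1, 1, 0, 0, 0.2, 1, 1, 0, 0, 0.2, 1, 1, 0, 0, 0.2, 1, 1, 0, 0, 0.2, 1, 1, 0, 0, 0, 1]}}

```text
clock: 3.1
eef_pos: [0.5111, 0.0004, 0.1395]
tool_rot: [0.977, 0.215, -0.002, -0.0]
force: [-1.0, 0.3, -0.5]
grip_width: 0.0002
```

Emit:
{"name": "servo_tool", "arguments": {"motion": [1, 0, 0, 0, 1, 1, 0, 0, 0, 0.3, 1, 0, 0, 0, 0, 1, 0, 0, 0, 0]}}

```text
clock: 3.5
eef_pos: [0.5132, 0.0006, 0.1414]
tool_rot: [0.986, 0.167, -0.0, 0.0]
force: [-0.0, 0.4, 0.5]
grip_width: 0.0001
```

Emit:
{"name": "servo_tool", "arguments": {"motion": [1, 0, 0, 0.3, 0, 1, 0, 0, 0.3, 0, 1, 0, 0, 0.3, 0, 1, 0, 0, 0.3, 0, 1, 0, 0, 0.22, 0, 1, 0, 0, 0, 0, 1, 0, 0, 0, 0]}}

```text
clock: 4.2
eef_pos: [0.5135, 0.0008, 0.0704]
tool_rot: [0.986, 0.166, -0.0, -0.0]
force: [0.8, 0.0, -0.9]
grip_width: -0.0001
```

Run:
```python
from h import *
for n in('top','scene'):
    im,_=snap(n,n+'1')
im=cv2.imread('pics/top1.png'); c=im[180:300,330:490]; cv2.imwrite('pics/top1c.png',cv2.resize(c,None,fx=5,fy=5,interpolation=cv2.INTER_CUBIC))
im=cv2.imread('pics/scene1.png'); c=im[150:290,250:410]; cv2.imwrite('pics/scene1c.png',cv2.resize(c,None,fx=4,fy=4,interpolation=cv2.INTER_CUBIC))
print(env.sense()['eef_pos'],env.sense()['joint_positions'])
```

```text
[0.51424006 0.00069324 0.07111782] [-1.24408081e-01  2.23523286e-01 -4.63643545e-01  8.82084569e-01
 -4.81233933e-06  1.11223298e+00]
```

View pics/top1c.png

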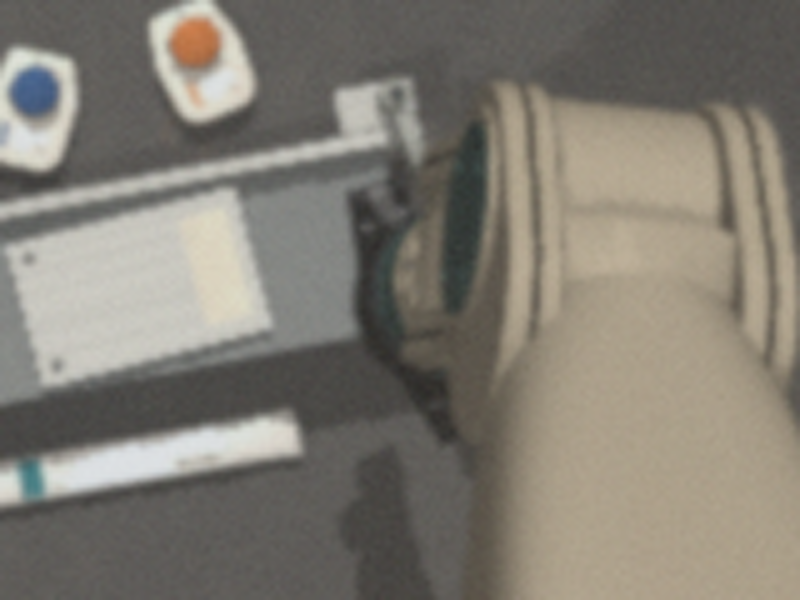

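View pics/scene1c.png

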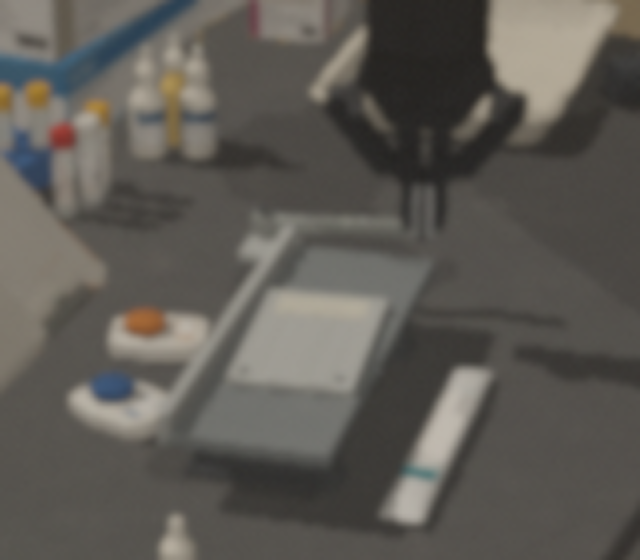

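Emit:
{"name": "servo_tool", "arguments": {"motion": [1, 0, 0.1, 0, 0, 1, 0, 0.1, 0, 0, 1, 0, 0.1, 0, 0, 1, 0, 0.1, 0, 0, 1, 0, 0.1, 0, 0, 1, 0, 0.1, 0, 0]}}

```text
clock: 4.9
eef_pos: [0.5234, -0.028, 0.0703]
tool_rot: [0.986, 0.166, -0.0, 0.0]
force: [0.1, 0.3, -0.1]
grip_width: 0.0003
```

Emit:
{"name": "servo_tool", "arguments": {"motion": [1, -0.02, 0.17, 0, -1, 1, -0.02, 0.17, 0, -1, 1, -0.02, 0.17, 0, -1, 1, -0.02, 0.17, 0, -1, 1, -0.02, 0.17, 0, -1, 1, -0.02, 0.17, 0, -1]}}

```text
clock: 5.5
eef_pos: [0.5433, -0.0742, 0.0701]
tool_rot: [0.918, 0.397, -0.0, -0.001]
force: [-2.0, 0.6, 0.8]
grip_width: -0.0001
```

```bash
cat > st.py <<'E'
from h import *
s=env.sense(); q=s['tool_rot']; a=np.degrees(2*np.arctan2(q[1],q[0]))
p=s['eef_pos'][:2]-[.6289,-.0093]; A=np.radians(a)
print(s['clock'],s['eef_pos'].round(4),'xang',a.round(2),'force',s['force'].round(1),'rel pivot tool x,y',(p@[np.cos(A),np.sin(A)]).round(4),(p@[np.sin(A),-np.cos(A)]).round(4))
c,sn=np.cos(np.radians(9.75)),np.sin(np.radians(9.75)); e=s['eef_pos'][:2]-[.54045,.11557]
print('ledge xy',(e@[c,sn]).round(4),(e@[-sn,c]).round(4))
E
cat > look.py <<'E'
from h import *
import sys
k=sys.argv[1]
for n,(u,v,s) in dict(top=(310,180,5),scene=(250,150,4)).items():
    snap(n,n+k); im=cv2.imread(f'pics/{n}{k}.png')[v:v+(120 if s==5 else 140),u:u+160]
    cv2.imwrite(f'pics/{n}{k}c.png',cv2.resize(im,None,fx=s,fy=s,interpolation=cv2.INTER_CUBIC))
E
python3 st.py; python3 look.py 2
```

```text
5.5 [ 0.5433 -0.0742  0.0701] xang 46.83 force [-2.   0.6  0.8] rel pivot tool x,y -0.1059 -0.018
ledge xy -0.0293 -0.1875
```

View pics/scene2c.png

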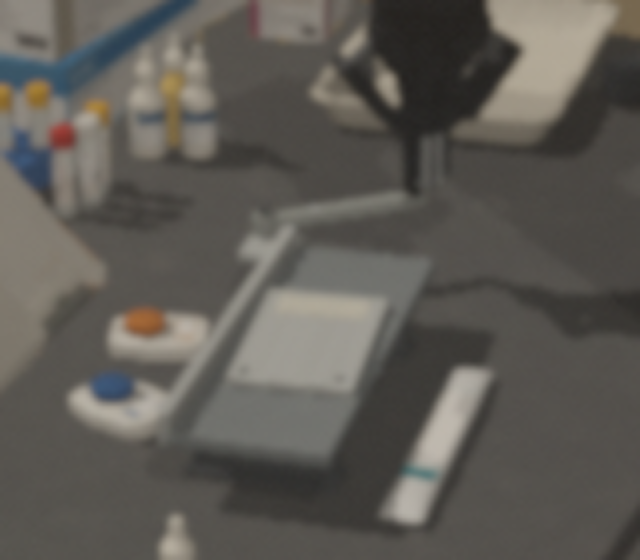

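View pics/top2c.png

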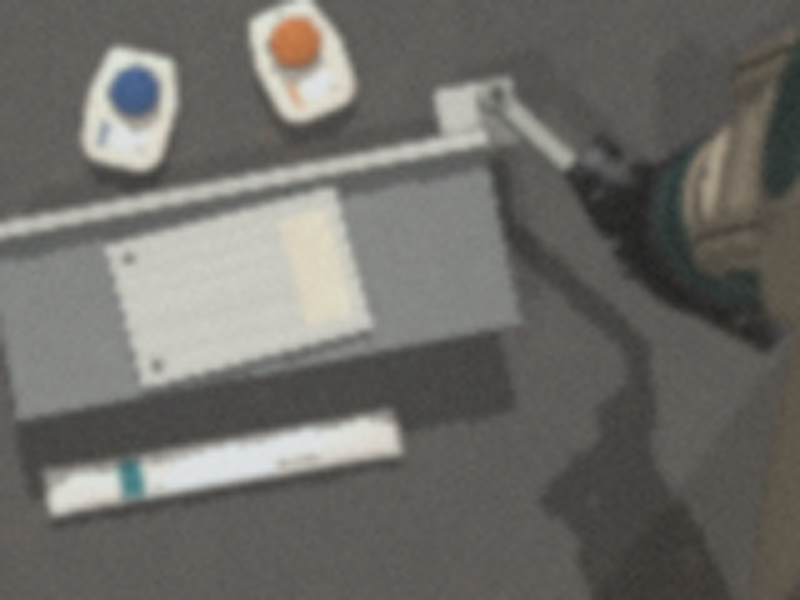

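Emit:
{"name": "servo_tool", "arguments": {"motion": [1, -0.02, 0.17, 0, -1, 1, -0.02, 0.17, 0, -1, 1, -0.02, 0.17, 0, -1, 1, -0.02, 0.17, 0, -1, 1, -0.02, 0.17, 0, -1, 1, -0.02, 0.17, 0, -1, 1, -0.02, 0.17, 0, -1]}}

```text
clock: 6.3
eef_pos: [0.5904, -0.1093, 0.0697]
tool_rot: [0.773, 0.635, -0.001, -0.001]
force: [-1.6, -0.9, 0.6]
grip_width: -0.0001
```

Emit:
{"name": "servo_tool", "arguments": {"motion": [1, -0.02, 0.17, 0, -1, 1, -0.02, 0.17, 0, -1, 1, -0.02, 0.17, 0, -1, 1, -0.02, 0.17, 0, -1, 1, -0.02, 0.12, 0, -0.7, 1, -0.02, 0.08, 0, -0.5, 1, 0, 0.02, 0, 0]}}

```text
clock: 7.0
eef_pos: [0.6357, -0.1159, 0.0698]
tool_rot: [0.626, 0.78, -0.0, -0.001]
force: [-0.8, -1.1, -0.1]
grip_width: 0.0
```

```bash
python3 st.py; python3 look.py 3
```

```text
7.0 [ 0.6357 -0.1159  0.0698] xang 102.47 force [-0.8 -1.1 -0.1] rel pivot tool x,y -0.1055 -0.0164
ledge xy 0.0547 -0.2442
```

View pics/scene3c.png

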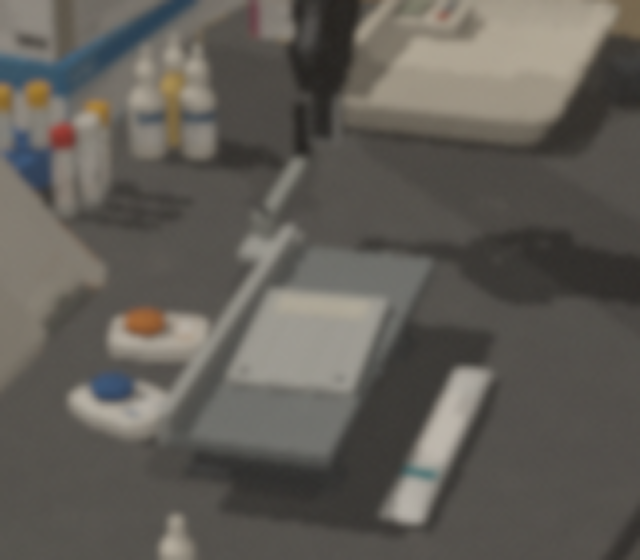

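View pics/top3c.png

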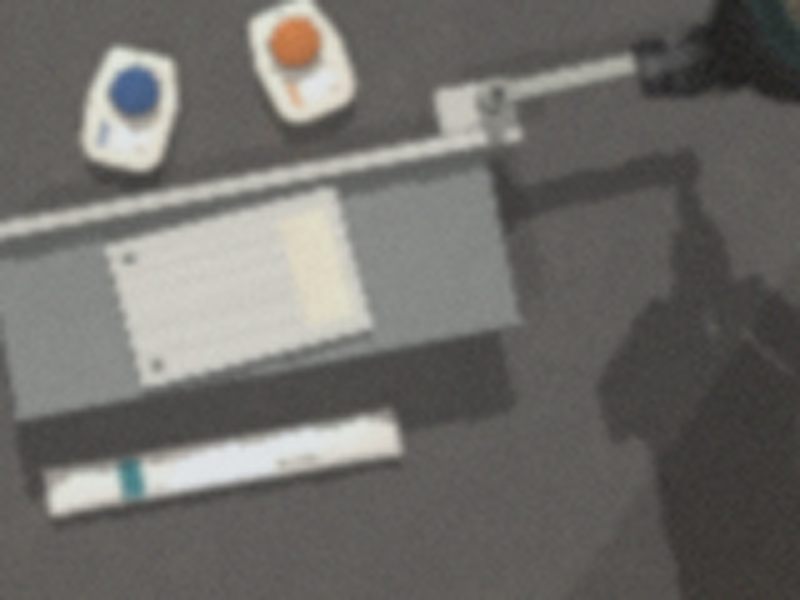

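Emit:
{"name": "servo_tool", "arguments": {"motion": [1, 0, 0.06, 0, -0.3, 1, 0, 0.06, 0, -0.3, 1, 0, 0.06, 0, -0.3, 1, 0, 0, 0, 0, 1, 0, 0, 0, 0]}}

```text
clock: 7.6
eef_pos: [0.6455, -0.1135, 0.0706]
tool_rot: [0.597, 0.802, 0.001, 0.0]
force: [-0.4, 0.7, -0.1]
grip_width: -0.0004
```

```bash
python3 st.py
```

```text
7.6 [ 0.6455 -0.1135  0.0706] xang 106.7 force [-0.4  0.7 -0.1] rel pivot tool x,y -0.1046 -0.014
ledge xy 0.0647 -0.2436
```

Emit:
{"name": "servo_tool", "arguments": {"motion": [1, 0, -0.2, 0, 0, 1, 0, -0.2, 0, 0, 1, 0, -0.2, 0, 0, 1, 0, 0, -0.4, 0.5, 1, 0, 0, -0.4, 0.5, 1, 0, 0, -0.4, 0.5, 1, 0, 0, -0.4, 0, 1, 0, 0, 0, 0]}}

```text
clock: 8.4
eef_pos: [0.6177, -0.1234, 0.1537]
tool_rot: [0.644, 0.765, 0.001, 0.003]
force: [0.8, -0.5, 0.0]
grip_width: -0.0001
```

```bash
python3 st.py; python3 look.py 4
```

```text
8.4 [ 0.6177 -0.1234  0.1537] xang 99.79 force [ 0.8 -0.5  0. ] rel pivot tool x,y -0.1105 -0.0304
ledge xy 0.0357 -0.2486
```

View pics/top4c.png

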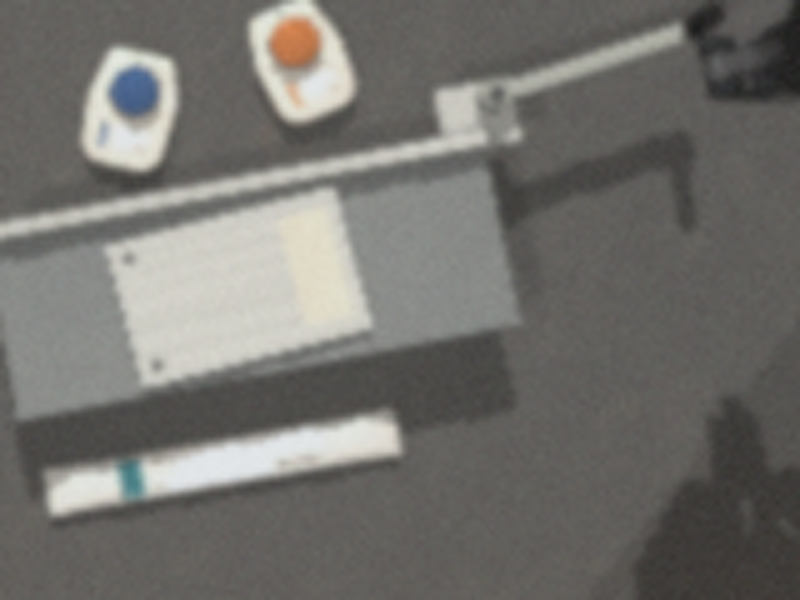

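Emit:
{"name": "servo_tool", "arguments": {"motion": [1, 0.3, -0.13, 0, 0, 1, 0.57, -0.26, 0, 0, 1, 0.57, -0.26, 0, 0, 1, 0.57, -0.26, 0, 0, 1, 0.57, -0.26, 0, 0, 1, 0.57, -0.26, 0, 0, 1, 0.57, -0.26, 0, 0, 1, 0.57, -0.26, 0, 0, 1, 0.57, -0.26, 0, 0, 1, 0.3, -0.13, 0, 0]}}

```text
clock: 9.5
eef_pos: [0.4525, 0.1137, 0.1484]
tool_rot: [0.643, 0.766, -0.001, -0.002]
force: [0.1, -0.4, 0.0]
grip_width: -0.0002
```

Emit:
{"name": "servo_tool", "arguments": {"motion": [1, 0, 0, 0.3, 0, 1, 0, 0, 0.3, 0, 1, 0, 0, 0.3, 0, 1, 0, 0, 0.3, 0, 1, 0, 0, 0.3, 0, 1, 0, 0, 0.3, 0, 1, 0, 0, 0.25, 0, 1, 0, 0, 0, 0, 1, 0, 0, 0, 0]}}

```text
clock: 10.4
eef_pos: [0.4558, 0.112, 0.0473]
tool_rot: [0.644, 0.765, -0.001, -0.001]
force: [0.7, 0.4, -0.2]
grip_width: -0.0001
```

```bash
python3 st.py
```

```text
10.4 [0.4558 0.112  0.0473] xang 99.82 force [ 0.7  0.4 -0.2] rel pivot tool x,y 0.1491 -0.1498
ledge xy -0.084 0.0108
```

Emit:
{"name": "servo_tool", "arguments": {"motion": [1, 0, 0.1, -0.01, 0, 1, 0, 0.1, 0, 0, 1, 0, 0.1, 0, 0, 1, 0, 0.1, 0, 0, 1, 0, 0.1, 0, 0, 1, 0, 0.1, 0, 0, 1, 0, 0.04, 0, 0, 1, 0, 0.04, 0, 0]}}

```text
clock: 11.2
eef_pos: [0.4897, 0.1176, 0.0482]
tool_rot: [0.644, 0.765, -0.001, -0.001]
force: [-2.2, -1.1, 2.4]
grip_width: -0.0004
```

Emit:
{"name": "servo_tool", "arguments": {"motion": [1, 0, 0.04, 0, 0, 1, 0, 0.04, 0, 0]}}

```text
clock: 11.4
eef_pos: [0.4935, 0.1185, 0.0481]
tool_rot: [0.644, 0.765, -0.0, -0.001]
force: [-4.5, 0.1, 3.4]
grip_width: -0.0003
```

```bash
python3 st.py; python3 look.py 5
```

```text
11.4 [0.4935 0.1185 0.0481] xang 99.82 force [-4.5  0.1  3.4] rel pivot tool x,y 0.149 -0.1116
ledge xy -0.0457 0.0108
```

View pics/scene5c.png

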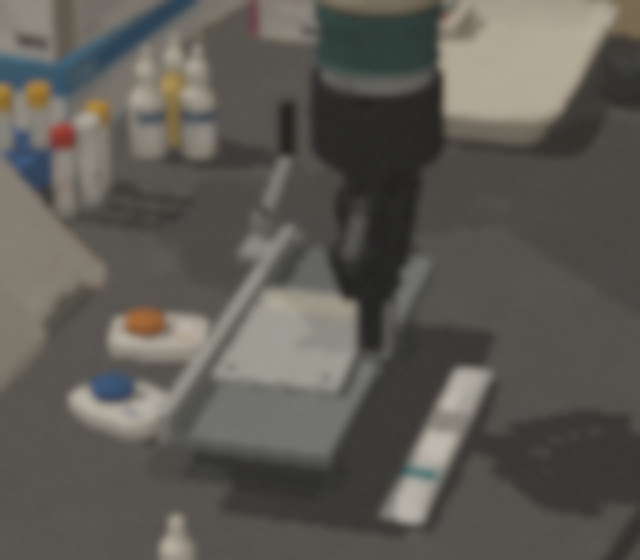

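View pics/top5c.png

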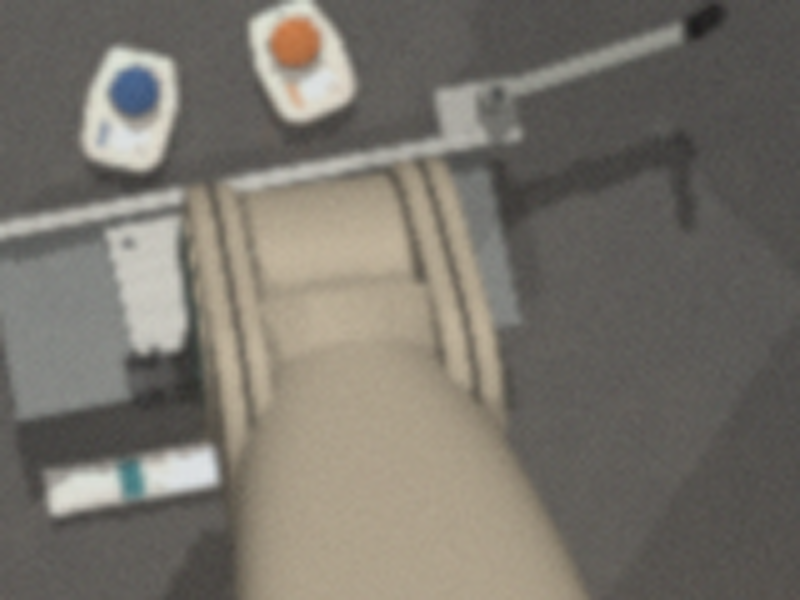

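Emit:
{"name": "servo_tool", "arguments": {"motion": [1, 0, 0.02, -0.01, 0, 1, 0, 0.02, 0, 0]}}

```text
clock: 11.7
eef_pos: [0.4959, 0.1189, 0.0486]
tool_rot: [0.644, 0.765, -0.0, -0.0]
force: [-2.3, 1.3, 1.2]
grip_width: 0.0
```

Emit:
{"name": "servo_tool", "arguments": {"motion": [1, 0, 0.03, 0, 0, 1, 0, 0, 0, 0]}}

```text
clock: 11.9
eef_pos: [0.4964, 0.119, 0.0485]
tool_rot: [0.644, 0.765, -0.001, -0.001]
force: [-5.4, 0.8, 4.1]
grip_width: 0.0
```

```bash
python3 st.py
```

```text
11.9 [0.4964 0.119  0.0485] xang 99.82 force [-5.4  0.8  4.1] rel pivot tool x,y 0.149 -0.1087
ledge xy -0.0428 0.0108
```

Emit:
{"name": "servo_tool", "arguments": {"motion": [1, 0, 0.03, 0, 0, 1, 0, 0.0, 0, 0]}}

```text
clock: 12.1
eef_pos: [0.4965, 0.119, 0.0484]
tool_rot: [0.644, 0.765, -0.002, -0.002]
force: [-8.0, 0.2, 6.8]
grip_width: -0.0
```

Emit:
{"name": "servo_tool", "arguments": {"motion": [1, 0, 0.03, 0, 0, 1, 0, 0.0, 0, 0]}}

```text
clock: 12.3
eef_pos: [0.4966, 0.1191, 0.0483]
tool_rot: [0.644, 0.765, -0.003, -0.003]
force: [-10.8, -0.1, 9.8]
grip_width: 0.0003
```

Emit:
{"name": "servo_tool", "arguments": {"motion": [1, 0, -0.2, 0, 0, 1, 0, -0.2, 0, 0, 1, 0, -0.2, 0, 0, 1, 0, 0, -0.4, 0, 1, 0, 0, -0.4, 0, 1, 0, 0, -0.4, 0, 1, 0, 0, -0.4, 0, 1, 0, 0, 0, 0]}}

```text
clock: 13.1
eef_pos: [0.4739, 0.1145, 0.1318]
tool_rot: [0.644, 0.765, 0.003, 0.003]
force: [0.9, 0.4, 0.2]
grip_width: 0.0003
```

Emit:
{"name": "servo_tool", "arguments": {"motion": [1, 0.36, 0.32, 0, 0, 1, 0.36, 0.32, 0, 0, 1, 0.36, 0.32, 0, 0, 1, 0.36, 0.32, 0, 0, 1, 0.36, 0.32, 0, 0, 1, 0, 0, 0, 1, 1, 0, 0, 0, 1, 1, 0, 0, 0, 1, 1, 0, 0, 0, 1, 1, 0, 0, 0, 1]}}

```text
clock: 14.1
eef_pos: [0.534, 0.2164, 0.1274]
tool_rot: [0.784, 0.62, -0.001, -0.0]
force: [0.1, -0.0, 0.0]
grip_width: -0.0002
```

Emit:
{"name": "servo_tool", "arguments": {"motion": [1, 0, 0, 0, 1, 1, 0, 0, 0, 1, 1, 0, 0, 0, 1, 1, 0, 0, 0, 1, 1, 0, 0, 0, 1, 1, 0, 0, 0, 1, 1, 0, 0, 0, 1, 1, 0, 0, 0, 1, 1, 0, 0, 0, 1, 1, 0, 0, 0, 1]}}

```text
clock: 15.1
eef_pos: [0.5341, 0.2163, 0.1275]
tool_rot: [0.964, 0.266, -0.0, 0.0]
force: [-0.5, -0.7, 0.8]
grip_width: -0.0003
```

Emit:
{"name": "servo_tool", "arguments": {"motion": [1, 0, 0, 0, 1, 1, 0, 0, 0, 1, 1, 0, 0, 0, 1, 1, 0, 0, 0, 1, 1, 0, 0, 0, 0.63, 1, 0, 0, 0, 0, 1, 0, 0, 0, 0]}}

```text
clock: 15.8
eef_pos: [0.5342, 0.2164, 0.128]
tool_rot: [0.996, 0.086, -0.0, 0.0]
force: [-0.4, -0.1, 0.4]
grip_width: -0.0005
```

```bash
python3 st.py; python3 look.py 6
```

```text
15.8 [0.5342 0.2164 0.128 ] xang 9.89 force [-0.4 -0.1  0.4] rel pivot tool x,y -0.0545 -0.2386
ledge xy 0.0109 0.1005
```

View pics/scene6c.png

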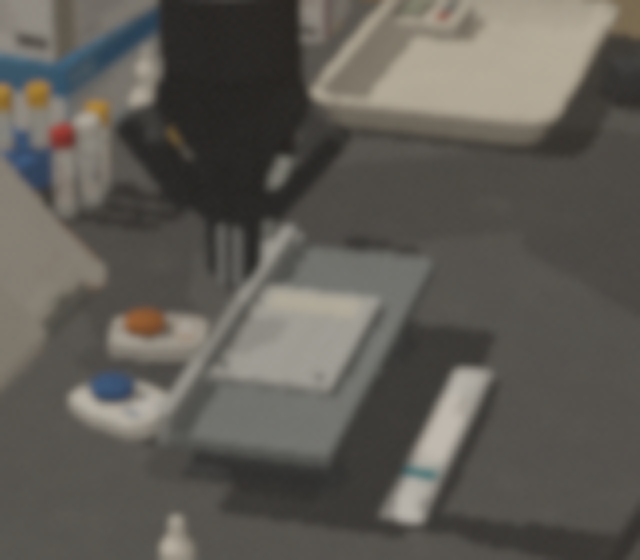

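View pics/top6c.png

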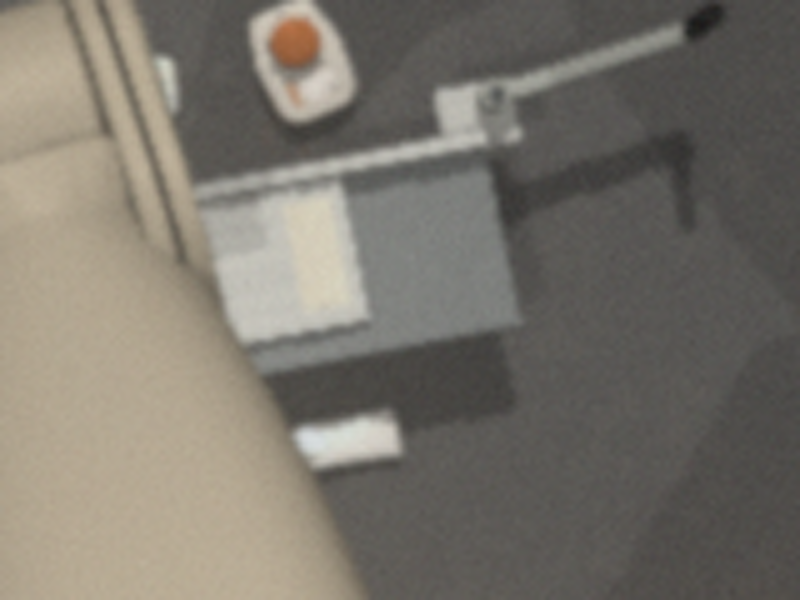

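```bash
cat >> h.py <<'E'
def led(x,y,z,o=(310,180),s=5,n='top'):
    e=cp(x,y,z,o,s,n)[:2]-[.54045,.11557];c,sn=np.cos(np.radians(9.75)),np.sin(np.radians(9.75))
    return (1e3*np.array([e@[c,sn],e@[-sn,c]])).round(1)
E
python3 -c "
from h import *
print(led(342,185,.051),led(370,319,.051))"
```

```text
[ 37.6 -54.2] [-31.8 -55.1]
```

Emit:
{"name": "servo_tool", "arguments": {"motion": [1, -0.12, 0, 0.2, 0, 1, 0, 0, 0.3, 0, 1, 0, 0, 0.3, 0, 1, 0, 0, 0.3, 0, 1, 0, 0, 0.3, 0, 1, 0, 0, 0.18, 0, 1, 0, 0, 0, 0, 1, 0, 0, 0, 0]}}

```text
clock: 16.7
eef_pos: [0.5286, 0.2156, 0.0498]
tool_rot: [0.996, 0.086, -0.0, 0.0]
force: [0.3, -0.2, 0.3]
grip_width: -0.0003
```

```bash
python3 st.py
```

```text
16.7 [0.5286 0.2156 0.0498] xang 9.84 force [ 0.3 -0.2  0.3] rel pivot tool x,y -0.0604 -0.2388
ledge xy 0.0053 0.1006
```

Emit:
{"name": "servo_tool", "arguments": {"motion": [1, 0, 0.1, 0.025, 0, 1, 0, 0.1, 0, 0, 1, 0, 0.1, 0, 0, 1, 0, 0.1, 0, 0, 1, 0, 0.04, 0, 0, 1, 0, 0.04, 0, 0, 1, 0, 0.04, 0, 0, 1, 0, 0.04, 0, 0, 1, 0, 0.04, 0, 0]}}

```text
clock: 17.6
eef_pos: [0.5339, 0.1862, 0.0486]
tool_rot: [0.996, 0.086, 0.0, -0.0]
force: [-0.4, 1.0, 0.3]
grip_width: 0.0001
```

Emit:
{"name": "servo_tool", "arguments": {"motion": [1, 0, 0.08, 0, 0, 1, 0, 0.1, 0, 0, 1, 0, 0.1, 0, 0, 1, 0, 0.1, 0, 0, 1, 0, 0.1, 0, 0]}}

```text
clock: 18.1
eef_pos: [0.5381, 0.1619, 0.0486]
tool_rot: [0.996, 0.086, -0.0, -0.0]
force: [-0.4, 1.9, 0.6]
grip_width: -0.0003
```

```bash
python3 st.py; python3 look.py 7
```

```text
18.1 [0.5381 0.1619 0.0486] xang 9.82 force [-0.4  1.9  0.6] rel pivot tool x,y -0.0603 -0.1842
ledge xy 0.0055 0.0461
```

View pics/scene7c.png

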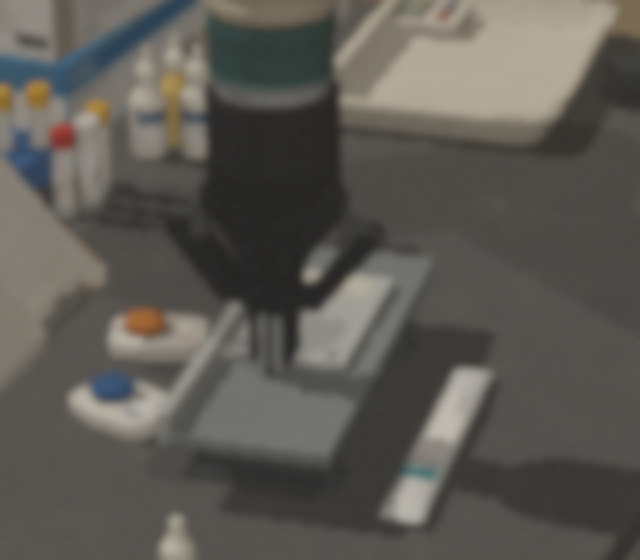

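View pics/top7c.png

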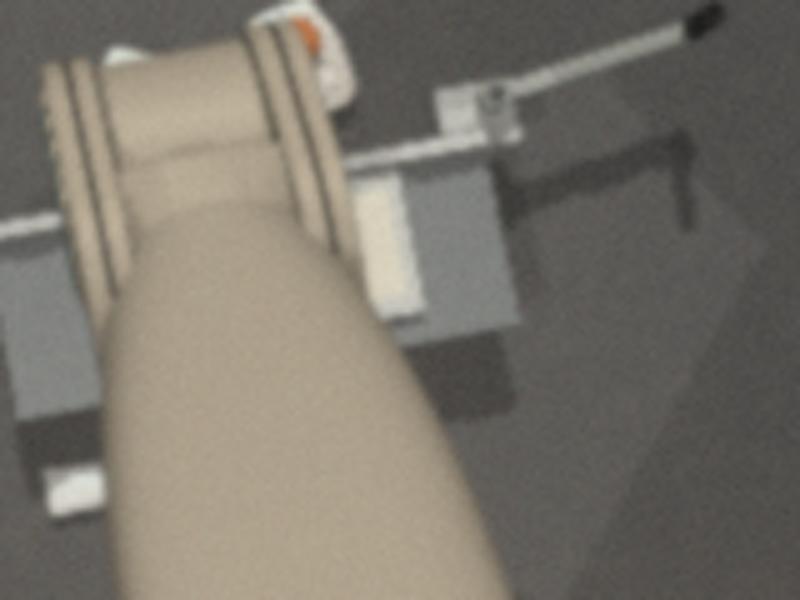

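```bash
python3 -c "
from h import *
print(led(402,176,.051),led(424,312,.051))"
```

```text
[ 36.5 -84.9] [-33.3 -82.4]
```

Emit:
{"name": "servo_tool", "arguments": {"motion": [1, 0, 0.1, 0, 0, 1, 0, 0.1, 0, 0, 1, 0, 0.1, 0, 0, 1, 0, 0.1, 0, 0, 1, 0, 0.1, 0, 0, 1, 0, 0.1, 0, 0, 1, 0, 0.1, 0, 0]}}

```text
clock: 18.9
eef_pos: [0.544, 0.1275, 0.0485]
tool_rot: [0.996, 0.086, -0.0, 0.0]
force: [0.2, 0.6, -0.3]
grip_width: 0.0
```

Emit:
{"name": "servo_tool", "arguments": {"motion": [1, 0, 0.1, 0, 0, 1, 0, 0.1, 0, 0, 1, 0, 0.1, 0, 0, 1, 0, 0.1, 0, 0, 1, 0, 0.1, 0, 0, 1, 0, 0.1, 0, 0, 1, 0, 0.06, 0, 0, 1, 0, 0.04, 0, 0, 1, 0, 0, 0, 0]}}

```text
clock: 19.8
eef_pos: [0.55, 0.0931, 0.0485]
tool_rot: [0.996, 0.086, -0.0, 0.0]
force: [-0.3, -0.0, -0.3]
grip_width: 0.0003
```

```bash
python3 st.py; python3 look.py 8
```

```text
19.8 [0.55   0.0931 0.0485] xang 9.81 force [-0.3 -0.  -0.3] rel pivot tool x,y -0.0603 -0.1143
ledge xy 0.0056 -0.0238
```

View pics/scene8c.png

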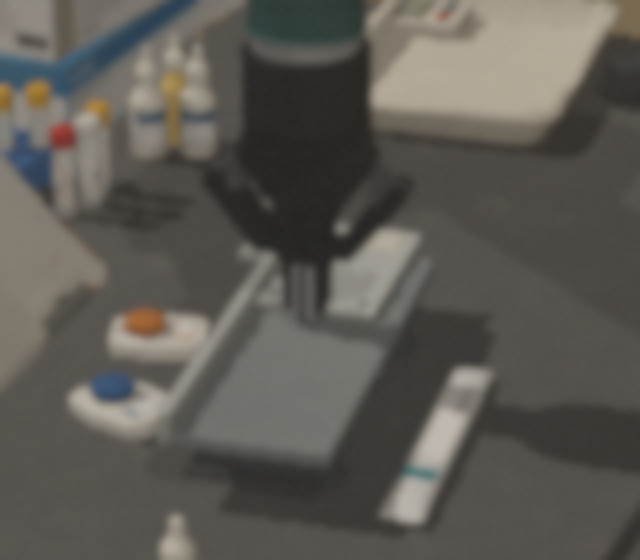

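View pics/top8c.png

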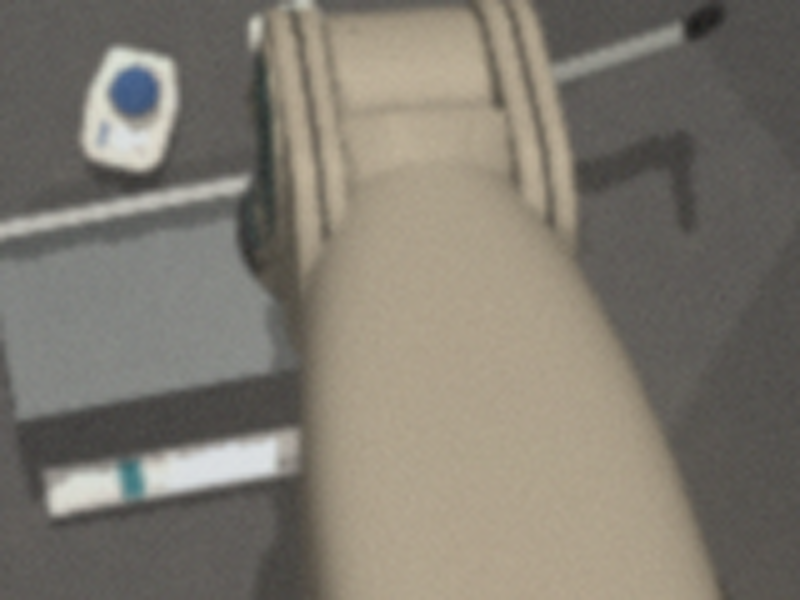

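Emit:
{"name": "servo_tool", "arguments": {"motion": [1, 0, 0.06, 0, 0, 1, 0, 0.08, 0, 0, 1, 0, 0.08, 0, 0, 1, 0, 0.06, 0, 0, 1, 0, 0.04, 0, 0, 1, 0, 0, 0, 0]}}

```text
clock: 20.5
eef_pos: [0.5528, 0.0772, 0.0486]
tool_rot: [0.996, 0.085, 0.0, 0.0]
force: [-0.2, -0.8, 0.4]
grip_width: 0.0006
```

Emit:
{"name": "servo_tool", "arguments": {"motion": [1, 0, -0.1, 0, 0, 1, 0, -0.2, 0, 0, 1, 0, -0.2, 0, 0, 1, 0, 0, -0.3, -1, 1, 0, 0, -0.4, -1, 1, 0, 0, -0.4, -1, 1, 0, 0, -0.4, -1, 1, 0, -0.5, 0, -1, 1, 0, -0.7, 0, -1, 1, 0, -0.5, 0, -1]}}

```text
clock: 21.5
eef_pos: [0.5015, 0.1757, 0.1239]
tool_rot: [0.933, 0.36, 0.0, -0.0]
force: [0.1, 0.0, 0.6]
grip_width: -0.0002
```

```bash
python3 st.py; python3 look.py 9
```

```text
21.5 [0.5015 0.1757 0.1239] xang 42.16 force [0.1 0.  0.6] rel pivot tool x,y 0.0298 -0.2226
ledge xy -0.0282 0.0658
```

View pics/top9c.png

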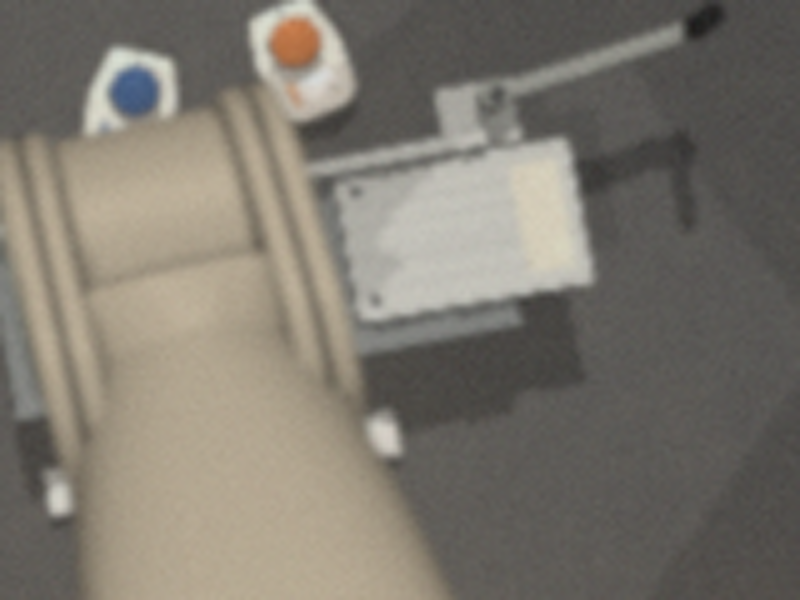

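View pics/scene9c.png

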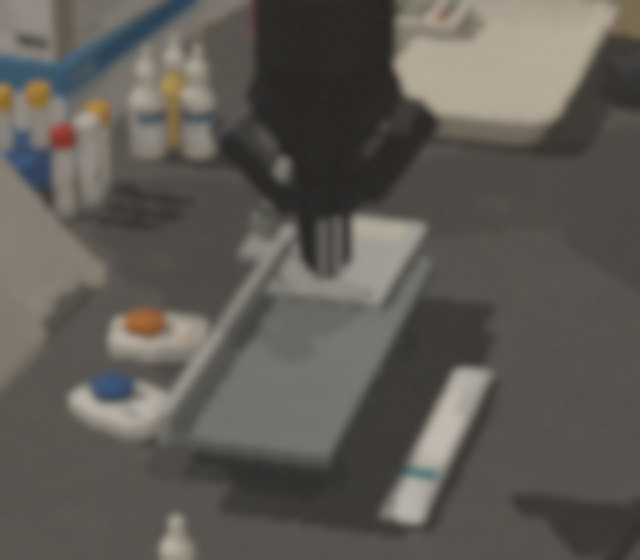

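```bash
python3 -c "
from h import *
C=[led(*a,.051) for a in((337,183),(570,138),(594,284),(365,321))]
print(C)
for i,j in((0,1),(3,2)): e=C[i]-C[j];print(np.hypot(*e),np.degrees(np.arctan2(-e[0],e[1])))
for i,j in((0,3),(1,2)): e=C[i]-C[j];print(np.hypot(*e),np.degrees(np.arctan2(e[1],e[0])))
import cv2
im=cv2.imread('pics/top9.png')[200:255,370:440]; cv2.imwrite('pics/top9d.png',cv2.resize(im,None,fx=10,fy=10,interpolation=cv2.INTER_CUBIC))
"
```

```text
[array([ 39.1, -51.9]), array([  40. , -171.9]), array([ -35., -169.]), array([-32.4, -52.4])]
120.0033749525404 0.42971028940104294
116.62898439067365 -1.2773957453997626
71.50174823037545 0.40066325579215395
75.0560457258441 -2.2143336891787535
```

View pics/top9d.png

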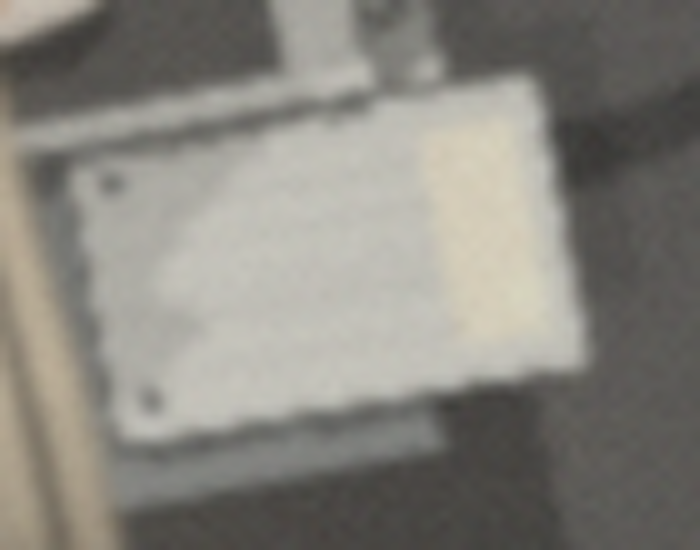

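Emit:
{"name": "servo_tool", "arguments": {"motion": [1, 0, 0, 0, -1, 1, 0, 0, 0, -1, 1, 0, 0, 0, -1, 1, 0, 0, 0, -1, 1, 0, 0, 0, -1, 1, 0, 0, 0, -1, 1, 0, 0, 0, -1, 1, 0, 0, 0, -1, 1, 0, 0, 0, -1, 1, 0, 0, 0, -1]}}

```text
clock: 22.6
eef_pos: [0.5029, 0.1737, 0.1235]
tool_rot: [0.72, 0.694, 0.0, 0.0]
force: [-0.5, 0.0, -0.4]
grip_width: -0.0002
```

Emit:
{"name": "servo_tool", "arguments": {"motion": [1, 0, 0, 0, -1, 1, 0, 0, 0, -1, 1, 0, 0, 0, -0.57, 1, -0.3, -0.2, 0, 0, 1, -0.6, -0.3, 0, 0, 1, -0.6, -0.3, 0, 0, 1, -0.6, -0.14, 0, 0, 1, -0.6, 0, 0, 0, 1, -0.46, 0, 0, 0, 1, 0, 0, 0, 0]}}

```text
clock: 23.6
eef_pos: [0.4825, 0.0073, 0.1237]
tool_rot: [0.648, 0.762, -0.0, 0.001]
force: [0.1, -0.2, -0.4]
grip_width: -0.0004
```

```bash
python3 st.py
```

```text
23.6 [0.4825 0.0073 0.1237] xang 99.22 force [ 0.1 -0.2 -0.4] rel pivot tool x,y 0.0398 -0.1418
ledge xy -0.0754 -0.0969
```

Emit:
{"name": "servo_tool", "arguments": {"motion": [1, 0, 0, 0.3, -0.12, 1, 0, 0, 0.3, 0, 1, 0, 0, 0.3, 0, 1, 0, 0, 0.3, 0, 1, 0, 0, 0.3, 0, 1, 0, 0, 0, 0, 1, 0, 0, 0, 0]}}

```text
clock: 24.3
eef_pos: [0.4817, 0.0104, 0.0485]
tool_rot: [0.642, 0.766, -0.0, -0.0]
force: [0.7, 0.3, 0.1]
grip_width: 0.0002
```

Emit:
{"name": "servo_tool", "arguments": {"motion": [1, 0, 0.1, 0, 0, 1, 0, 0.1, 0, 0, 1, 0, 0.1, 0, 0, 1, 0, 0.1, 0, 0, 1, 0, 0.08, 0, 0, 1, 0, 0.04, 0, 0, 1, 0, 0.03, 0, 0, 1, 0, 0.03, 0, 0]}}

```text
clock: 25.1
eef_pos: [0.5108, 0.0152, 0.0484]
tool_rot: [0.642, 0.767, -0.0, -0.0]
force: [0.2, -0.4, 0.2]
grip_width: -0.0
```

```bash
python3 st.py
```

```text
25.1 [0.5108 0.0152 0.0484] xang 100.08 force [ 0.2 -0.4  0.2] rel pivot tool x,y 0.0448 -0.112
ledge xy -0.0463 -0.0939
```

Emit:
{"name": "servo_tool", "arguments": {"motion": [1, 0, 0.03, 0, 0, 1, 0, 0.03, 0, 0, 1, 0, 0, 0, 0]}}

```text
clock: 25.4
eef_pos: [0.5136, 0.0157, 0.0485]
tool_rot: [0.642, 0.767, -0.0, -0.0]
force: [-0.6, -0.6, 0.6]
grip_width: -0.0001
```

Emit:
{"name": "servo_tool", "arguments": {"motion": [1, 0, 0.03, 0, 0, 1, 0, 0, 0, 0]}}

```text
clock: 25.6
eef_pos: [0.5139, 0.0157, 0.0483]
tool_rot: [0.642, 0.766, -0.001, -0.001]
force: [-4.0, -2.3, 2.7]
grip_width: -0.0001
```

Emit:
{"name": "servo_tool", "arguments": {"motion": [1, 0, 0.03, 0, 0, 1, 0, 0, 0, 0]}}

```text
clock: 25.8
eef_pos: [0.5141, 0.0158, 0.0482]
tool_rot: [0.642, 0.766, -0.002, -0.002]
force: [-7.0, -2.8, 6.3]
grip_width: 0.0001
```

```bash
python3 st.py
```

```text
25.8 [0.5141 0.0158 0.0482] xang 100.07 force [-7.  -2.8  6.3] rel pivot tool x,y 0.0448 -0.1087
ledge xy -0.0429 -0.0939
```

Emit:
{"name": "servo_tool", "arguments": {"motion": [1, 0, -0.1, 0, 0, 1, 0, -0.2, 0, 0, 1, 0, -0.3, 0, 0, 1, 0, 0, -0.4, 0, 1, 0, 0, -0.5, 0, 1, 0, 0, -0.5, 0, 1, 0, 0, -0.5, 0, 1, 0.4, 0, -0.2, 0, 1, 0.7, 0, 0, 0, 1, 0.7, 0, 0, 0]}}

```text
clock: 26.8
eef_pos: [0.4722, 0.1003, 0.1545]
tool_rot: [0.643, 0.766, 0.001, 0.001]
force: [-0.1, 0.7, -0.7]
grip_width: 0.0
```

Emit:
{"name": "servo_tool", "arguments": {"motion": [1, 0.7, 0, 0, 0, 1, 0.7, 0, 0, 0, 1, 0.7, 0, 0, 0, 1, 0.7, 0, 0, 0, 1, 0.7, 0, 0, 0, 1, 0.7, 0, 0, 0, 1, 0.7, 0, 0, 0, 1, 0.4, 0, 0, 0, 1, 0, 0, 0, 0, 1, 0, 0, 0, 0]}}

```text
clock: 27.8
eef_pos: [0.4249, 0.3604, 0.1534]
tool_rot: [0.642, 0.767, -0.0, 0.0]
force: [0.2, -0.2, -0.3]
grip_width: -0.0002
```

```bash
python3 st.py; python3 look.py 10; python3 -c "
import cv2
im=cv2.imread('pics/top10.png')[200:255,370:440]; cv2.imwrite('pics/top10d.png',cv2.resize(im,None,fx=10,fy=10,interpolation=cv2.INTER_CUBIC))"
```

```text
27.8 [0.4249 0.3604 0.1534] xang 100.14 force [ 0.2 -0.2 -0.3] rel pivot tool x,y 0.3998 -0.1358
ledge xy -0.0725 0.2608
```

View pics/top10.png

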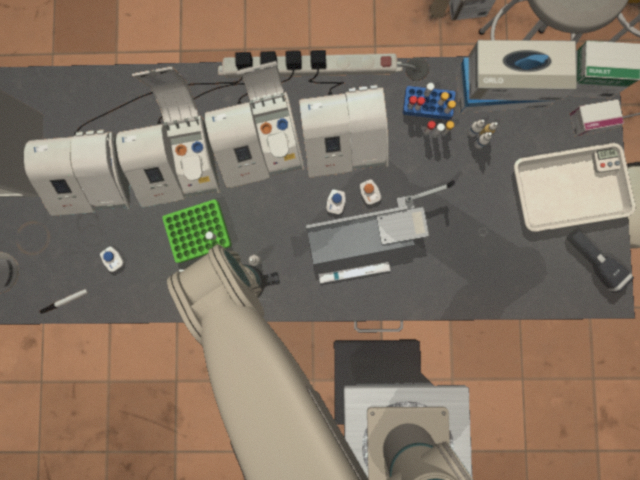

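View pics/top10d.png

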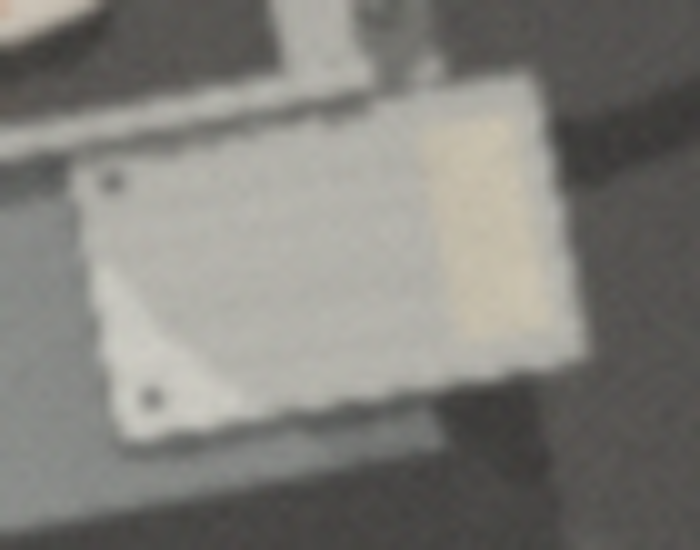

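View pics/scene10c.png

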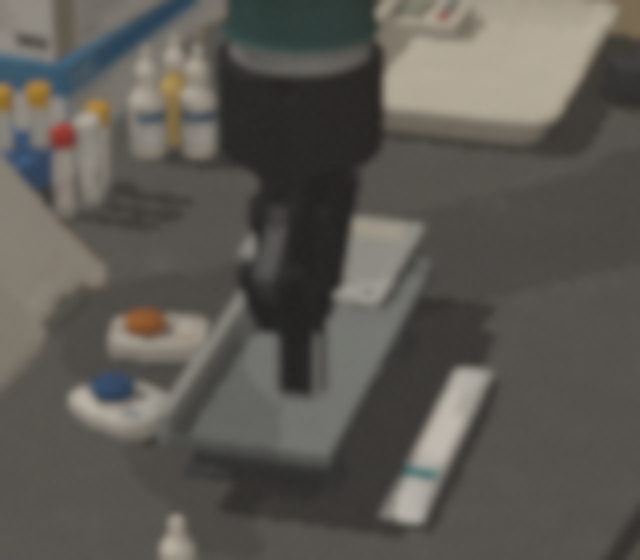

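```bash
python3 -c "
from h import *
k=dict(o=(370,200),s=10)
C=[led(*a,.051,**k) for a in((75,168),(535,75),(588,356),(125,440))]
print(C)
for i,j in((0,1),(3,2)): e=C[i]-C[j];print(np.hypot(*e),np.degrees(np.arctan2(-e[0],e[1])))
for i,j in((0,3),(1,2)): e=C[i]-C[j];print(np.hypot(*e),np.degrees(np.arctan2(e[1],e[0])))
d=np.load('pics/top10.npy');P=cloud('top',d)
for u,v in((382,228),(395,226),(410,224),(420,222),(424,230)): print(P[v,u].round(4))
pv=led(492,98,.058); b=led(680,35,.058); e=b-pv; print('stop',pv,b,np.arctan2(e[0],-e[1])+np.pi/2)
a=cv2.imread('pics/top0.png');b=cv2.imread('pics/top10.png');df=cv2.absdiff(a,b).max(2)
for n,(u,v) in dict(ca=(336,201),cb=(370,192),pouch=(354,272),bottle=(254,261)).items(): print(n,df[v-14:v+14,u-38:u+38].max() if n=='pouch' else df[v-12:v+12,u-10:u+10].max())
"
```

```text
[array([ 38.7, -51.9]), array([  40.6, -170.6]), array([ -31.9, -169.5]), array([-31.5, -51.2])]
118.71520542879078 0.9170403127247736
118.30067624489726 -0.19372970808198195
70.20348994174007 -0.5713065020477884
72.50834434739218 -0.8692485785039163
[0.5574 0.0591 0.0515]
[0.5619 0.0265 0.0533]
[ 0.5664 -0.0112  0.0534]
[ 0.5713 -0.0368  0.0516]
[ 0.5508 -0.0461  0.0523]
stop [  66.4 -135.8] [  80.4 -234.9] 1.711139051719599
ca 35
cb 36
pouch 53
bottle 41
```

```bash
python3 -c "
from plant import env
print(env.finish_job())"
```

```text
the job is handed in; nothing more can be done
None
```

I did both steps in the order asked and handed the job in at about 28 s. With the fingers shut, I first swung the stop aside by its pin. I then pressed the plate lightly against the fence, pushed it along the ledge by its left end, and pressed it against the fence once more.

What the last checks showed, with the arm clear of everything:
- **Stop:** it measured about 1.71 rad, past a right angle, and the plate looked unmoved while it swung.
- **Overhang:** the right-hand corners lay 39.5 and 40.6 mm beyond the ledge's end, so about 40 mm, give or take 2 mm for the camera.
- **Flat and straight:** the top-face heights read 51.5 to 53.4 mm against 51 mm nominal, so the plate lies flat. The fingers stopped at the same depth in both fence presses.
- **Disagreement:** the four plate edges gave yaws between -0.9 and +0.9 degrees, so straightness is confirmed only to about 1 degree. The plate's apparent width also came out at 70 to 72.5 mm instead of 75 mm, which is corner-reading error in a coarse picture.
- **Other things:** the cartridges, pouch and bottle were in the same places as at the start by eye. The picture comparison showed only brightness changes, which I put down to shadow. The arm hid the carton in the last picture, so I did not check it; no move was planned to go low near it.
- **Forces:** the highest I saw was about 15 N, in the fence press.

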